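# Put the pipette back on its sloped stand and shut the tip box

## Robot

A 7-joint arm with a two-finger parallel gripper is mounted at the origin on the work surface. World frame = base frame: x ahead of the robot, y to its left, z up, the work surface at z = 0. Lengths are in m, angles in rad, forces in N, time in s.
With the tool pointing down it reaches from about 0.4 to 0.85 m from the base axis. Payload 4.4 kg.
Tool frame: the origin (TCP) lies midway between the tips of the shut fingers; the grasp point (between the pads) lies 19 mm behind it; z points along the fingers, y is the direction in which the jaws open and shut (so a half turn about z gives the same grasp; the last joint's range is limited). The gripper opens to 94 mm and grips with 3 to 60 N. Pads are 16 mm wide; open, the fingers measure 119 mm over their backs; the gripper's body (75 mm by 177 mm) begins 78 mm behind the grasp point.
Start: joints at [-1.261, 0.628, 0.038, 1.517, -0.027, 0.996, -0.02], TCP at [0.239, 0.605, 0.205] pointing down, gripper open.
Joint ranges: [-3.06, 3.06], [-0.37, 2.12], [-1.25, 1.32], [0.18, 2.47], [-1.1, 4.24], [0.23, 1.98], [-2.94, 2.94]. Speed limits (rad/s): [2.57, 2.57, 3.14, 3.14, 3.14, 3.14, 3.14].

## Interface

Orientations are given as a 3x3 rotation matrix whose columns are the frame's x, y, z axes.
In Python, from bench import ctrl, imaging gives the robot as it stands.
- The arm moves only by the tool servo_tool, never from a script. Its argument "steps" is a list of rows, each a list of 2 entries, a list of its own where there are three numbers: the shift along the tool's x, y, z in cm, then the turn, a rotation vector about the tool's x, y, z in degrees. A call has 1 to 8 rows; each row shifts and turns the commanded pose from where the row before left it, along the tool's axes as they then stand; what a row does not reach is not made up. A row lasts 1/12 s, in which the tool goes at most 41.7 mm and 7.16 degrees, less where a joint would pass 70% of its speed; a pose out of reach is approached as far as the arm can. A call is refused whole if a number of a shift passes 4.17 or a number of a turn 7.16, either way. A call with a gripper value outside its range is refused whole. "fingers" is the opening in per cent of the stroke, from 0 (shut) to 100 (fully open), set as the call begins (left out, the last holds). The fingers move at their own pace and stop on an object; "force" is the grip in N (left out, the last holds). Time passes only in rows, so rows that do not move let the fingers close. It gives the time, the measured TCP pose, the force and the opening at its end, in the units of the state.
- ctrl.get_state(): the state, without advancing time (a new reading comes with each control period).
- imaging.snapshot(name): name is "side" or "top" or "wrist"; returns a dict with "img" (384x512x3 uint8, red, green, blue), "fx", "fy", "cx", "cy" (pixels), "R" (3x3) and "t" (3): a world point X has camera coordinates R X + t. Camera axes: x right, y down, z forward; pixel columns grow to the right and rows downward; lengths in m; the calibration is good to about 2 mm. A picture is of the moment at which its call begins. There is no depth.
- ctrl.hand_in(): hands the job in, once; it reports no verdict.
The state is a dict: "time": time; "qpos": joint angles; "qvel": joint speeds; "joint_torque": joint torques, N m; "position": TCP position; "ee_rot": TCP orientation; "force": force on the tool from outside, world axes, zero at the start; "wrist_torque": the same for the moment, N m; "finger_gap": finger opening in m.
Only numpy, scipy, OpenCV 4.12 (cv2) and the standard library are available. Lean on these libraries where they do the work, as an engineer would, in place of code of your own. Each camera call takes 0.05 s, during which the arm holds its last target. There are 200 camera calls.

## Task

Someone has left a pipette lying across the open tip box. Lift it off and lay it gently, without letting it or either end drop, into the one empty cradle of the sloped pipette stand, lying properly down in both forks like the other pipettes, nose at the low end and finger hook on top. Then shut the tip box's lid fully, and leave the other pipettes, the bottle and the timer where they are.

Things in the scene. Friction and masses are not known exactly. Their poses are not given: they have to be found in the camera images.
- pipette: Loose hand pipette, about 110 g, 245 mm long, lying hook up across the tip box. Origin: on its axis at mid-handle, near its balance point. x: along the axis, nose to plunger button (ends at x 95); z: out of the side with the finger hook; y: across. Handle: flat-sided bar, x -65 to 65, 28 mm wide (y), 32 mm deep (z -16 to 16). Grip its sides near x = 0 from above (-z).
- pipette_nose (a point): End of the pipette's nose, on its axis, 150 mm from its origin. From here the nose widens from 9 mm diameter to a round collar of 20 mm diameter, which begins 100 mm and ends 65 mm from the origin, at the step (shoulder) to the thicker handle.
- pipette_hook (a point): Top of the pipette's finger hook, 43 mm above its axis. The hook spans x 25 to 55 mm of the pipette's frame on top of the handle.
- seat_free: The empty one (which varies) of three like fixed cradles of the pipette stand, 80 mm apart, the others holding a pipette each. x points 30 degrees up the slope (towards the robot's left, roughly), y level across, z square to the slope, upward. Origin, 116 mm above the bench: where the pipette's origin lies, with the same axes, when it is fully home. Two forks, open to +z, carry the pipette.
- fork_upper (a point): Middle of the floor of the empty cradle's upper fork, at x 32, z -16 mm of the cradle's frame; it carries the handle. An 8 mm thick plate, x 28 to 36; cheeks 34 mm apart rise 14 mm above its floor, with flared lips up to 10 mm more. Between the two forks, only an 8 mm wide rib, its top at z -26.
- fork_lower (a point): Middle of the floor of the empty cradle's lower fork, at x -69, z -10 mm of the cradle's frame; it carries the collar. An 8 mm thick plate, x -73 to -65; cheeks 26 mm apart rise 12 mm, with flared lips up to 10 mm more. The handle's shoulder stops against its upper face: come down with the pipette 3 to 12 mm up the slope to clear it. Friction may keep the pipette there, which is fine.
- tipbox: Pipette tip box, fixed to the bench, 82 mm (its x) by 118 mm (its y), rim 70 mm above the bench. Origin: centre of its underside; z up. The lid's hinge runs along the +x rim, far from the robot. The rack of tips inside lies 8 to 12 mm below the rim; the pipette's handle lies on the rim, its axis 86 mm above the bench: keep fingertips above 64 mm.
- lid (a joint): Angle of the tip box's lid in rad: 0 shut, growing as it opens; 1.85 to 2.3 at the start, leaning back beyond upright. The hinge is slightly stiff (0.035 N m): the lid stays where it is left. No latch. A shallow cover, 84 mm from hinge to front edge, 121 mm wide, 18 mm deep; shut, its flat top is 88 mm above the bench.
- lid_edge (a point): Middle of the lid's front edge on its outer (top) face, 84 mm from the hinge line and 18 mm above it when shut. It moves with the lid.
- lid_hinge (a point): Middle of the lid's hinge line, on the box's +x rim, 70 mm above the bench.
- pipette_b: Bystander pipette of the same size of handle lying home in another cradle, sloped likewise; its hook reaches 185 mm above the bench. Origin: middle of its handle (frame level, not sloped).
- pipette_c: Second bystander pipette, lying home in the remaining cradle, likewise. Origin: middle of its handle (frame level, not sloped).
- bottle: Bystander reagent bottle, 70 mm diameter, 150 mm tall, standing beyond the work. Origin: centre of its underside.
- timer: Bystander bench timer, white, 62 x 66 x 18 mm, lying flat. Origin: centre of its underside.
Things that resemble listed ones, but are neither listed nor needed, are in the scene too. Leave any green look-alike of the pipette alone. Leave any purple look-alike of the tipbox alone.

How it is judged:
On the way, in this order (a step that is already met when the one before it is completed fails the run):
1. the pipette lies in both forks of the empty cradle, nose down the slope and hook on top, and is let go (x of pipette in the frame of seat_free between -0.006 and 0.022 m and y of pipette in the frame of seat_free between -0.005 and 0.005 m and z of pipette in the frame of seat_free between -0.004 and 0.005 m and angle between the x axis of pipette and the x axis of seat_free, either way round below 0.08 rad and angle between pipette's own x axis and vertical below 1.2 rad and angle between pipette's own z axis and vertical below 0.7 rad and linear speed of pipette below 0.01 m/s and contact force between the fingers and pipette below 0.05 N), for 0.2 s.
2. the lid is shut (value of joint lid below 0.08 rad), for 0.2 s.
At the end, for the whole second after the job is handed in: The pipette lies at rest and released in the empty cradle: its origin within 5 mm sideways and -4 to +5 mm square to the slope of the cradle's origin, -6 to +22 mm along the slope, its axis within 0.08 rad of the cradle's, nose at the low end, hook on top; and the lid is within 0.08 rad of shut (all of step 1 and value of joint lid below 0.08 rad); the robot touches nothing.
It fails at once if the pipette or one end of it is let drop: out of the fingers, it moves faster than 0.4 m/s or turns faster than 3 rad/s (contact force between the fingers and pipette below 0.05 N and (linear speed of pipette above 0.4 m/s or angular speed of pipette above 3 rad/s)).
It fails at once if the pipette is pushed hard into the stand (over 40 N) (contact force between pipette and seat_free above 40 N).
It fails at once if another pipette is moved more than 15 mm (distance of any of pipette_b, pipette_c from where it was at the start of the episode above 0.015 m).
It fails at once if the bottle or the timer is moved more than 20 mm (distance of any of bottle, timer from where it was at the start of the episode above 0.02 m).
It also fails if it takes over 54 s, if anything falls off the work surface, if the arm or the gripper's body presses on something with over 40 N, if the wrist force passes 120 N, or if a joint passes its speed limit or range.

## Working session

There is one attempt and no reset: what is moved stays moved. The work goes in short steps, Python scripts to look and compute and a tool call to move; the robot and the scene stay as the last step left them, time stands still between calls to the robot, and variables do not carry over. Pictures are saved under pics/ and viewed, about 8 in all and at most 12, crops included, and the job is handed in when it is done.

Besides the shell and the picture viewer there is one more tool, called after "Request:" in YAML: its name, and indented under it one key for each argument. servo_tool: Moves the arm, as the interface text tells. Its arguments: {"type":"object","properties":{"steps":{"type":"array","items":{"type":"array"}},"fingers":{"type":"number"},"force":{"type":"number"}},"required":["steps"]}

```bash
ls; mkdir -p pics
python3 - <<'E'
from bench import ctrl, imaging
import cv2,numpy as np,pickle
for n in ["side","top"]:
    s=imaging.snapshot(n); pickle.dump(s,open(f'{n}0.pkl','wb'))
    cv2.imwrite(f'pics/{n}0.png',cv2.resize(s['img'][:,:,::-1],(800,600),interpolation=cv2.INTER_CUBIC))
    print(n,s['fx'],s['cx'],s['cy'],np.round(s['R'],3).tolist(),(-s['R'].T@s['t']).round(3))
st=ctrl.get_state();print(st['time'],st['position'],np.round(st['ee_rot'],3),st['finger_gap'])
E
```

```text
pics
side 454.3863576687821 251.57940894234915 191.5797784053786 [[-0.998, -0.064, -0.004], [-0.039, 0.653, -0.756], [0.051, -0.754, -0.655]] [0.52  1.335 1.137]
top 447.58781931149895 263.5824060560081 192.22634545035828 [[-0.013, -1.0, 0.016], [-0.999, 0.012, -0.052], [0.051, -0.017, -0.999]] [0.512 0.174 1.681]
0.1 [0.23831717 0.60411233 0.20469822] [[-0.93   0.367 -0.001]
 [ 0.367  0.93  -0.002]
 [-0.    -0.002 -1.   ]] 0.09397765403821387
```

View pics/side0.png

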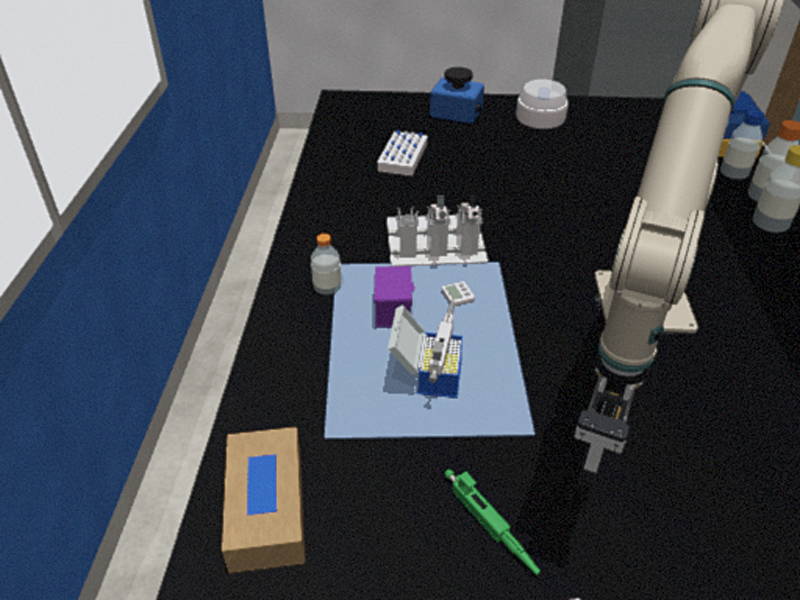

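View pics/top0.png

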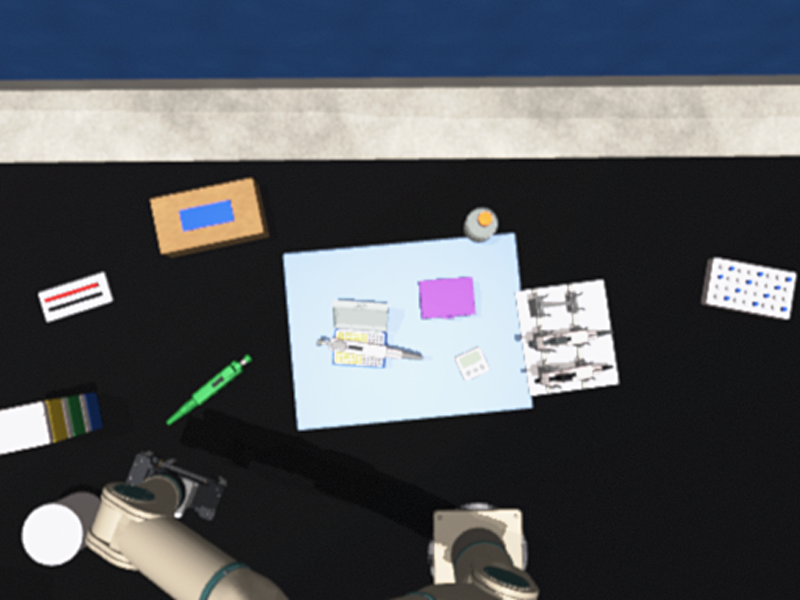

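Candidates in the top view: for the pipette, the white one across the box (365,347), the green look-alike (210,388), and the two in the stand (565,338) and (570,372). For the box, the blue open one (360,345) and the purple one (447,297). I choose the white pipette and the blue box. The empty cradle looks like the far one (555,302), and I'll check that in a crop.

```bash
cat > h.py <<'E'
import numpy as np,cv2,pickle
def ray(s,u,v):
    c=-s['R'].T@s['t']; d=s['R'].T@np.array([(u-s['cx'])/s['fx'],(v-s['cy'])/s['fy'],1]); return c,d
def plane(s,u,v,z):
    c,d=ray(s,u,v); return c+d*(z-c[2])/d[2]
def tri(*obs):
    A=np.zeros((3,3));b=np.zeros(3)
    for s,u,v in obs:
        c,d=ray(s,u,v); d=d/np.linalg.norm(d); P=np.eye(3)-np.outer(d,d); A+=P;b+=P@c
    return np.linalg.solve(A,b)
def proj(s,X):
    p=s['R']@np.asarray(X)+s['t']; return np.array([s['fx']*p[0]/p[2]+s['cx'],s['fy']*p[1]/p[2]+s['cy']])
def crop(s,x,y,w,h,k): return cv2.resize(s['img'][y:y+h,x:x+w,::-1],None,fx=k,fy=k,interpolation=cv2.INTER_CUBIC)
E
python3 - <<'E'
from h import *
t=pickle.load(open('top0.pkl','rb'));s=pickle.load(open('side0.pkl','rb'))
a=np.vstack([crop(t,195,180,80,60,5),crop(t,325,175,80,60,5)])
b=np.vstack([crop(s,240,185,80,60,5),crop(s,240,120,80,60,5)])
cv2.imwrite('pics/c0.png',np.hstack([a,b]))
E
```

```text
(no output)
```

View pics/c0.png

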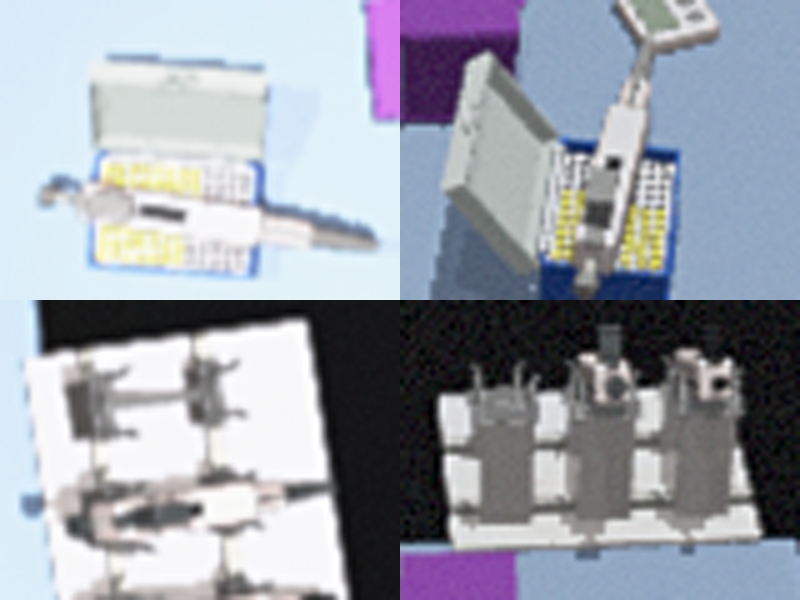

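Run:
```python
from h import *
t=pickle.load(open('top0.pkl','rb'));s=pickle.load(open('side0.pkl','rb'))
def T(x,y,z): return plane(t,195+x/5-.4,180+y/5-.4,z)
def S(x,y,z): return plane(t,325+x/5-.4,175+(y-300)/5-.4,z)
nose=T(376,244,.086);sh=T(262,224,.086);btn=T(42,192,.086)
ax=btn-nose;print('nose',nose,'sh',sh,'btn',btn,'len',np.linalg.norm(ax),'dir',ax/np.linalg.norm(ax))
d=ax/np.linalg.norm(ax);print('origin',nose+d*.15, sh+d*.065)
for n,p in dict(boxNear=(95,268),boxNear2=(255,275),boxFar=(102,152),boxFar2=(262,160)).items(): print(n,T(*p,.07))
for n,p in dict(L=(90,60),R=(268,65)).items(): print('lidfaredge',n,T(*p,.13))
u=S(95,405,.118+.01);l=S(208,390,.073+.01);print('forks',u,l,np.linalg.norm((u-l)[:2]),'expect .0879-ish')
for n,p in dict(a=(27,358),b=(305,318),c=(350,600)).items(): print('plate',n,S(*p,.01))
```

```text
nose [0.46536336 0.12625899 0.086     ] sh [0.48064043 0.2070962  0.086     ] btn [0.50541401 0.36295893 0.086     ] len 0.24006440063760964 dir [0.16683294 0.98598518 0.        ]
origin [0.4903883  0.27415677 0.086     ] [0.49148457 0.27118524 0.086     ]
boxNear [0.45050066 0.3273194  0.07      ]
boxNear2 [0.44391693 0.21285738 0.07      ]
boxFar [0.5334512  0.32168482 0.07      ]
boxFar2 [0.52621449 0.20691411 0.07      ]
lidfaredge L [0.59646396 0.32398916 0.13      ]
lidfaredge R [0.59147405 0.20077671 0.13      ]
forks [ 0.57701223 -0.1312118   0.128     ] [ 0.58864446 -0.22163064  0.083     ] 0.09116400310721609 expect .0879-ish
plate a [ 0.61783665 -0.10401813  0.01      ]
plate b [ 0.64544346 -0.31429792  0.01      ]
plate c [ 0.43364436 -0.34232411  0.01      ]
```

```bash
cat >> h.py <<'E'
from scipy.spatial.transform import Rotation as Ro
def plan(p1,R1,n,p0=None,R0=None):
    """straight line + slerp in n rows; prints rounded rows in tool axes"""
    if p0 is None:
        from bench import ctrl; st=ctrl.get_state(); p0=np.array(st['position']);R0=np.array(st['ee_rot'])
    rv=Ro.from_matrix(R0.T@R1).as_rotvec()/n; dp=(np.asarray(p1)-p0)/n; R=R0
    rows=[]
    for i in range(n):
        rows.append([np.round(R.T@dp*100,2).tolist(),np.round(np.degrees(rv),1).tolist()]); R=R@Ro.from_rotvec(rv).as_matrix()
    print('max',np.abs([r[0] for r in rows]).max(),np.abs([r[1] for r in rows]).max())
    for i in range(0,n,8): print(str(rows[i:i+8]).replace(' ',''))
def down(yaw):  # tool x at yaw, z down
    x=np.array([np.cos(yaw),np.sin(yaw),0]);z=np.array([0,0,-1.]);return np.stack([x,np.cross(z,x),z],1)
E
python3 -c "
from h import *
plan([.485,.272,.25],down(np.radians(80.4)),16)"
```

```text
max 2.58 4.9
[[[-2.2,-1.37,-0.28],[-0.0,0.0,4.9]],[[-2.3,-1.17,-0.28],[-0.0,0.0,4.9]],[[-2.4,-0.97,-0.28],[-0.0,0.0,4.9]],[[-2.47,-0.77,-0.28],[-0.0,0.0,4.9]],[[-2.53,-0.55,-0.28],[-0.0,0.0,4.9]],[[-2.56,-0.34,-0.28],[-0.0,0.0,4.9]],[[-2.58,-0.12,-0.28],[-0.0,0.0,4.9]],[[-2.58,0.1,-0.28],[-0.0,0.0,4.9]]]
[[[-2.57,0.32,-0.28],[-0.0,0.0,4.9]],[[-2.53,0.54,-0.28],[-0.0,0.0,4.9]],[[-2.47,0.75,-0.28],[-0.0,0.0,4.9]],[[-2.4,0.96,-0.28],[-0.0,0.0,4.9]],[[-2.31,1.16,-0.28],[-0.0,0.0,4.9]],[[-2.2,1.35,-0.28],[-0.0,0.0,4.9]],[[-2.08,1.54,-0.28],[-0.0,0.0,4.9]],[[-1.94,1.71,-0.28],[-0.0,0.0,4.9]]]
```

Request:
servo_tool:
  steps:
    - [[-2.2, -1.4, -0.3], [0, 0, 4.9]]
    - [[-2.3, -1.2, -0.3], [0, 0, 4.9]]
    - [[-2.4, -1.0, -0.3], [0, 0, 4.9]]
    - [[-2.5, -0.8, -0.3], [0, 0, 4.9]]
    - [[-2.5, -0.5, -0.3], [0, 0, 4.9]]
    - [[-2.6, -0.3, -0.3], [0, 0, 4.9]]
    - [[-2.6, -0.1, -0.3], [0, 0, 4.9]]
    - [[-2.6, 0.1, -0.3], [0, 0, 4.9]]
  fingers: 50

```text
time: 0.77
position: [0.3627, 0.4363, 0.2293]
ee_rot: [[-0.485, 0.874, -0.001], [0.874, 0.485, -0.0], [-0.0, -0.001, -1.0]]
force: [0.6, -0.2, 0.6]
finger_gap: 0.0476
```

Request:
servo_tool:
  steps:
    - [[-2.6, 0.3, -0.3], [0, 0, 4.9]]
    - [[-2.5, 0.5, -0.3], [0, 0, 4.9]]
    - [[-2.5, 0.8, -0.3], [0, 0, 4.9]]
    - [[-2.4, 1.0, -0.3], [0, 0, 4.9]]
    - [[-2.3, 1.2, -0.3], [0, 0, 4.9]]
    - [[-2.2, 1.4, -0.3], [0, 0, 4.9]]
    - [[-2.1, 1.5, -0.3], [0, 0, 4.9]]
    - [[-1.9, 1.7, -0.3], [0, 0, 4.9]]

```text
time: 1.43
position: [0.4861, 0.2699, 0.2533]
ee_rot: [[0.177, 0.984, -0.001], [0.984, -0.177, -0.0], [-0.0, -0.001, -1.0]]
force: [0.7, 0.2, -0.6]
finger_gap: 0.0467
```

Run:
```python
from h import *
from bench import ctrl,imaging
s=imaging.snapshot('wrist');pickle.dump(s,open('w1.pkl','wb'))
cv2.imwrite('pics/w1.png',cv2.resize(s['img'][:,:,::-1],(800,600)))
st=ctrl.get_state();print(st['time'],st['position'],np.round(st['ee_rot'],3),st['finger_gap'],np.round(st['qpos'],2))
```

```text
1.4833 [0.49029579 0.26416013 0.25431779] [[ 0.188  0.982  0.004]
 [ 0.982 -0.188 -0.004]
 [-0.003  0.004 -1.   ]] 0.047185992515220515 [-0.85  0.47  0.46  1.73 -0.23  0.99 -0.5 ]
```

View pics/w1.png

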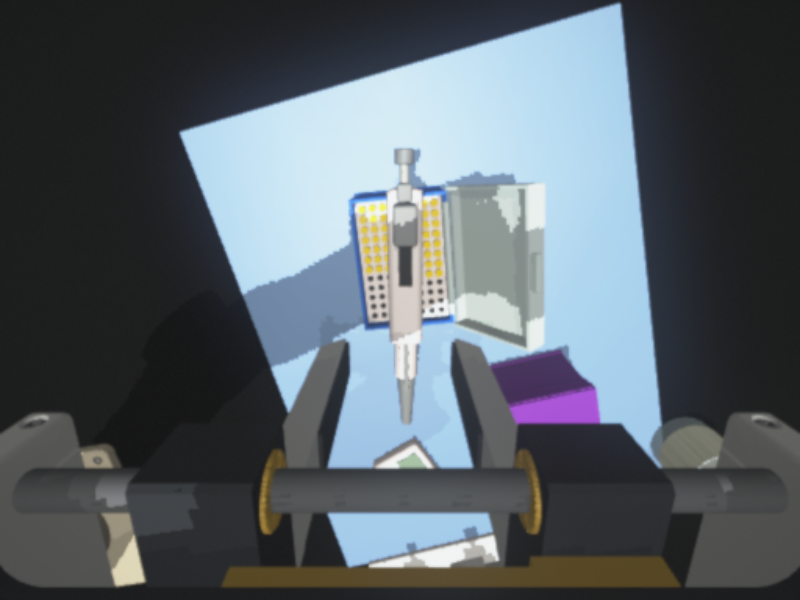

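Run:
```python
from h import *
from bench import ctrl,imaging
s=pickle.load(open('w1.pkl','rb'))
P=lambda u,v,z: plane(s,u*.64-.2,v*.64-.2,z)
n=P(407,423,.086);sh=P(405.5,341,.086);b=P(404,149,.09)
d=(b-n)[:2];d/=np.linalg.norm(d)
print(n,sh,b,np.linalg.norm(b-n),np.linalg.norm(sh-n),d,'yaw',np.degrees(np.arctan2(d[1],d[0])))
print('edges at handle top', P(390,320,.102),P(422,320,.102))
print('org',n[:2]+.15*d,sh[:2]+.065*d,b[:2]-.095*d)
for p in [(353,200),(366,327),(447,186),(456,318)]: print('box',P(*p,.07))
for p in [(545,184),(545,347)]: print('lid',P(*p,.13))
plan([.490,.272,.2],down(np.arctan2(d[1],d[0])),4)
```

```text
[0.46615492 0.12277323 0.086     ] [0.47923679 0.20573299 0.086     ] [0.50586344 0.36478686 0.09      ] 0.24528220986865087 0.08398486569538073 [0.16191063 0.98680543] yaw 80.6821868287765
edges at handle top [0.47077078 0.23348486 0.102     ] [0.49705612 0.22878631 0.102     ]
org [0.49044152 0.27079404] [0.48976098 0.26987535] [0.49048193 0.27104034]
box [0.45689212 0.33307313 0.07      ]
box [0.44486429 0.21904894 0.07      ]
box [0.53636295 0.33044505 0.07      ]
box [0.52759132 0.21320733 0.07      ]
lid [0.59761611 0.32352011 0.13      ]
lid [0.58807547 0.2003481  0.13      ]
max 1.36 0.4
[[[0.19,-0.05,1.36],[0.1,0.0,-0.4]],[[0.19,-0.05,1.36],[0.1,0.0,-0.4]],[[0.19,-0.04,1.36],[0.1,0.0,-0.4]],[[0.19,-0.04,1.36],[0.1,0.0,-0.4]]]
```

Request:
servo_tool:
  steps:
    - [[0.3, 0, 2.5], [0, 0, -0.5]]
    - [[0.3, 0, 2.5], [0, 0, -0.5]]
    - [[0, 0, 2.5], [0, 0, 0]]
    - [[0, 0, 2.5], [0, 0, 0]]
    - [[0, 0, 1.5], [0, 0, 0]]
    - [[0, 0, 0], [0, 0, 0]]
    - [[0, 0, 0], [0, 0, 0]]
    - [[0, 0, 0], [0, 0, 0]]
  fingers: 46

```text
time: 2.15
position: [0.4875, 0.2773, 0.1393]
ee_rot: [[0.155, 0.988, 0.001], [0.988, -0.155, 0.001], [0.001, 0.001, -1.0]]
force: [1.2, -0.1, 0.1]
finger_gap: 0.0433
```

Run:
```python
from h import *
from bench import ctrl
st=ctrl.get_state();print(st['position'],st['finger_gap'],np.round(st['qvel'],3))
plan([.4904,.2708,.0695],down(np.radians(80.7)),6)
```

```text
[0.48747501 0.27734525 0.13933768] 0.043262182811267084 [-0.001 -0.016  0.003 -0.006  0.001 -0.003  0.001]
max 1.16 0.1
[[[-0.1,0.06,1.16],[0.0,-0.0,0.1]],[[-0.1,0.06,1.16],[0.0,-0.0,0.1]],[[-0.1,0.06,1.16],[0.0,-0.0,0.1]],[[-0.1,0.06,1.16],[0.0,-0.0,0.1]],[[-0.1,0.07,1.16],[0.0,-0.0,0.1]],[[-0.1,0.07,1.16],[0.0,-0.0,0.1]]]
```

Request:
servo_tool:
  steps:
    - [[-0.3, 0.2, 0.5], [0, 0, 0.3]]
    - [[-0.3, 0.1, 0.9], [0, 0, 0.3]]
    - [[0, 0, 1.2], [0, 0, 0]]
    - [[0, 0, 1.2], [0, 0, 0]]
    - [[0, 0, 1.2], [0, 0, 0]]
    - [[0, 0, 1.2], [0, 0, 0]]
    - [[0, 0, 0.7], [0, 0, 0]]
    - [[0, 0, 0], [0, 0, 0]]

```text
time: 2.82
position: [0.488, 0.2699, 0.0681]
ee_rot: [[0.166, 0.986, -0.002], [0.986, -0.166, -0.001], [-0.002, -0.002, -1.0]]
force: [-1.0, -0.0, 0.2]
finger_gap: 0.0428
```

Request:
servo_tool:
  steps:
    - [[0, 0, 0], [0, 0, 0]]
    - [[0, 0, 0], [0, 0, 0]]

```text
time: 2.98
position: [0.4893, 0.2707, 0.07]
ee_rot: [[0.166, 0.986, 0.001], [0.986, -0.166, 0.0], [0.001, 0.001, -1.0]]
force: [-0.1, 0.1, 0.1]
finger_gap: 0.0431
```

Request:
servo_tool:
  steps:
    - [[0, 0, 0], [0, 0, 0]]
    - [[0, 0, 0], [0, 0, 0]]
    - [[0, 0, 0], [0, 0, 0]]
    - [[0, 0, 0], [0, 0, 0]]
    - [[0, 0, 0], [0, 0, 0]]
    - [[0, 0, 0], [0, 0, 0]]
    - [[0, 0, 0], [0, 0, 0]]
    - [[0, 0, 0], [0, 0, 0]]
  fingers: 0
  force: 30

```text
time: 3.65
position: [0.4894, 0.2709, 0.07]
ee_rot: [[0.166, 0.986, 0.001], [0.986, -0.166, 0.001], [0.001, 0.001, -1.0]]
force: [-0.4, 0.7, 5.8]
finger_gap: 0.0274
```

Request:
servo_tool:
  steps:
    - [[0, 0, -0.5], [0, 0, 0]]
    - [[0, 0, -1.0], [0, 0, 0]]
    - [[0, 0, -1.5], [0, 0, 0]]
    - [[0, 0, -2.0], [0, 0, 0]]
    - [[0, 0, -2.5], [0, 0, 0]]
    - [[0, 0, -2.5], [0, 0, 0]]
    - [[0, 0, -2.5], [0, 0, 0]]
    - [[0, 0, -2.0], [0, 0, 0]]

```text
time: 4.32
position: [0.4888, 0.2705, 0.2167]
ee_rot: [[0.166, 0.986, 0.001], [0.986, -0.166, 0.001], [0.001, 0.001, -1.0]]
force: [-0.1, 0.2, -0.4]
finger_gap: 0.0277
```

Request:
servo_tool:
  steps:
    - [[0, 0, -1.0], [0, 0, 0]]
    - [[0, 0, 0], [0, 0, 0]]
    - [[0, 0, 0], [0, 0, 0]]
    - [[0, 0, 0], [0, 0, 0]]

```text
time: 4.65
position: [0.4878, 0.2703, 0.2232]
ee_rot: [[0.166, 0.986, -0.002], [0.986, -0.166, -0.001], [-0.002, -0.002, -1.0]]
force: [-0.4, 0.0, -0.9]
finger_gap: 0.0278
```

```bash
cat >> h.py <<'E'
def seatR(yaw=np.arctan2(.991,-.130)):
    c,s=np.cos(yaw),np.sin(yaw);k,q=np.cos(np.pi/6),.5
    x=np.array([c*k,s*k,q]);z=np.array([-c*q,-s*q,k]);return np.stack([x,np.cross(z,x),z],1)
def toolR(yaw=np.arctan2(.991,-.130)):
    S=seatR(yaw); return np.stack([S[:,0],-S[:,1],-S[:,2]],1)
SEAT=np.array([.5816,-.167,.116])
E
python3 - <<'E'
from h import *
s=pickle.load(open('w1.pkl','rb'))
# camera in tool frame (pose approx at snapshot start)
Rt=np.array([[.177,.984,-.001],[.984,-.177,0],[0,-.001,-1]]);pt=np.array([.4861,.2699,.2533])
Rc=Rt.T@s['R'].T; c=Rt.T@(-s['R'].T@s['t']-pt)
print(Rc.round(3),c.round(3)); np.savez('hand.npz',Rc=Rc,c=c)
S=seatR()
for name,TR,off in [('tilt',toolR(),[.01,0,.10]),('level',down(np.arctan2(.991,-.13)),[0,0,.14])]:
    p=SEAT+S@np.array(off)
    cam={**s}; R=(TR@Rc).T; cam['R']=R; cam['t']=-R@(p+TR@c)
    for f in [[.032,0,-.016],[-.069,0,-.01],[.032,.017,-.002],[.032,-.017,-.002]]: print(name,p.round(3),f,proj(cam,SEAT+S@np.array(f)).round())
E
```

```text
[[ 0.001 -0.956 -0.291]
 [ 1.     0.001  0.   ]
 [-0.    -0.291  0.957]] [ 0.084 -0.    -0.179]
tilt [ 0.587 -0.208  0.208] [0.032, 0, -0.016] [256. 165.]
tilt [ 0.587 -0.208  0.208] [-0.069, 0, -0.01] [256. 248.]
tilt [ 0.587 -0.208  0.208] [0.032, 0.017, -0.002] [240. 167.]
tilt [ 0.587 -0.208  0.208] [0.032, -0.017, -0.002] [272. 167.]
level [ 0.591 -0.236  0.237] [0.032, 0, -0.016] [256.  85.]
level [ 0.591 -0.236  0.237] [-0.069, 0, -0.01] [256. 162.]
level [ 0.591 -0.236  0.237] [0.032, 0.017, -0.002] [239.  91.]
level [ 0.591 -0.236  0.237] [0.032, -0.017, -0.002] [273.  91.]
```

Run:
```python
from h import *
p=SEAT+seatR()@np.array([.008,0,.13]);print(p)
plan(p,toolR(),24)
```

```text
[ 0.58915318 -0.22457849  0.2325833 ]
max 1.99 1.2
[[[-1.96,0.76,-0.04],[0.2,1.2,-0.7]],[[-1.97,0.73,-0.08],[0.2,1.2,-0.7]],[[-1.98,0.71,-0.13],[0.2,1.2,-0.7]],[[-1.98,0.69,-0.17],[0.2,1.2,-0.7]],[[-1.99,0.66,-0.22],[0.2,1.2,-0.7]],[[-1.99,0.64,-0.26],[0.2,1.2,-0.7]],[[-1.99,0.61,-0.31],[0.2,1.2,-0.7]],[[-1.99,0.59,-0.35],[0.2,1.2,-0.7]]]
[[[-1.99,0.56,-0.4],[0.2,1.2,-0.7]],[[-1.99,0.53,-0.44],[0.2,1.2,-0.7]],[[-1.98,0.51,-0.49],[0.2,1.2,-0.7]],[[-1.98,0.48,-0.53],[0.2,1.2,-0.7]],[[-1.97,0.46,-0.58],[0.2,1.2,-0.7]],[[-1.96,0.43,-0.62],[0.2,1.2,-0.7]],[[-1.96,0.41,-0.67],[0.2,1.2,-0.7]],[[-1.95,0.38,-0.71],[0.2,1.2,-0.7]]]
[[[-1.93,0.36,-0.75],[0.2,1.2,-0.7]],[[-1.92,0.33,-0.8],[0.2,1.2,-0.7]],[[-1.91,0.3,-0.84],[0.2,1.2,-0.7]],[[-1.89,0.28,-0.88],[0.2,1.2,-0.7]],[[-1.88,0.25,-0.92],[0.2,1.2,-0.7]],[[-1.86,0.23,-0.96],[0.2,1.2,-0.7]],[[-1.84,0.2,-1.0],[0.2,1.2,-0.7]],[[-1.82,0.18,-1.04],[0.2,1.2,-0.7]]]
```

Request:
servo_tool:
  steps:
    - [[-1.0, 0.8, -0.3], [0.2, 1.2, -0.7]]
    - [[-2.0, 0.8, -0.2], [0.2, 1.2, -0.7]]
    - [[-2.0, 0.7, -0.2], [0.2, 1.2, -0.7]]
    - [[-2.0, 0.7, -0.2], [0.2, 1.2, -0.7]]
    - [[-2.0, 0.7, -0.2], [0.2, 1.2, -0.7]]
    - [[-2.0, 0.6, -0.3], [0.2, 1.2, -0.7]]
    - [[-2.0, 0.6, -0.3], [0.2, 1.2, -0.7]]
    - [[-2.0, 0.6, -0.4], [0.2, 1.2, -0.7]]

```text
time: 5.32
position: [0.5243, 0.1126, 0.2315]
ee_rot: [[0.069, 0.998, -0.011], [0.983, -0.066, 0.169], [0.168, -0.023, -0.986]]
force: [0.9, 0.6, -1.1]
finger_gap: 0.0281
```

Request:
servo_tool:
  steps:
    - [[-2.0, 0.6, -0.4], [0.2, 1.2, -0.7]]
    - [[-2.0, 0.5, -0.4], [0.2, 1.2, -0.7]]
    - [[-2.0, 0.5, -0.5], [0.2, 1.2, -0.7]]
    - [[-2.0, 0.5, -0.5], [0.2, 1.2, -0.7]]
    - [[-2.0, 0.5, -0.6], [0.2, 1.2, -0.7]]
    - [[-2.0, 0.4, -0.6], [0.2, 1.2, -0.7]]
    - [[-2.0, 0.4, -0.7], [0.2, 1.2, -0.7]]
    - [[-2.0, 0.4, -0.7], [0.2, 1.2, -0.7]]

```text
time: 5.98
position: [0.5589, -0.0542, 0.2347]
ee_rot: [[-0.025, 0.999, -0.035], [0.942, 0.035, 0.333], [0.334, -0.025, -0.942]]
force: [-0.3, 1.3, -0.7]
finger_gap: 0.0279
```

Request:
servo_tool:
  steps:
    - [[-1.9, 0.4, -0.8], [0.2, 1.2, -0.7]]
    - [[-1.9, 0.3, -0.8], [0.2, 1.2, -0.7]]
    - [[-1.9, 0.3, -0.8], [0.2, 1.2, -0.7]]
    - [[-1.9, 0.3, -0.9], [0.2, 1.2, -0.7]]
    - [[-1.9, 0.2, -0.9], [0.2, 1.2, -0.7]]
    - [[-1.9, 0.2, -1.0], [0.2, 1.2, -0.7]]
    - [[-1.8, 0.2, -1.0], [0.2, 1.2, -0.7]]
    - [[-1.8, 0.2, -1.0], [0.2, 1.2, -0.7]]

```text
time: 6.65
position: [0.5932, -0.2185, 0.2398]
ee_rot: [[-0.113, 0.991, -0.074], [0.865, 0.135, 0.483], [0.489, -0.01, -0.873]]
force: [1.5, -0.5, -0.6]
finger_gap: 0.0281
```

Request:
servo_tool:
  steps:
    - [[0, 0, 0], [0, 0, 0]]
    - [[0, 0, 0], [0, 0, 0]]
    - [[0, 0, 0], [0, 0, 0]]
    - [[0, 0, 0], [0, 0, 0]]

```text
time: 6.98
position: [0.5939, -0.2156, 0.2414]
ee_rot: [[-0.115, 0.991, -0.073], [0.865, 0.136, 0.482], [0.488, -0.008, -0.873]]
force: [-1.0, 0.7, -1.6]
finger_gap: 0.0279
```

Run:
```python
from h import *
from bench import ctrl,imaging
s=imaging.snapshot('wrist');pickle.dump(s,open('w2.pkl','wb'))
cv2.imwrite('pics/w2.png',crop(s,156,90,200,150,4))
st=ctrl.get_state();print(st['time'],st['position'],np.round(st['ee_rot'],3),st['finger_gap'])
plan(SEAT+seatR()@np.array([.008,0,.13]),toolR(),2)
```

```text
7.0333 [ 0.59397481 -0.21564792  0.24177544] [[-0.116  0.991 -0.073]
 [ 0.866  0.137  0.482]
 [ 0.487 -0.008 -0.873]] 0.027826169435466206
max 0.58 0.4
[[[-0.58,-0.3,0.2],[-0.3,0.4,0.1]],[[-0.58,-0.3,0.2],[-0.3,0.4,0.1]]]
```

View pics/w2.png

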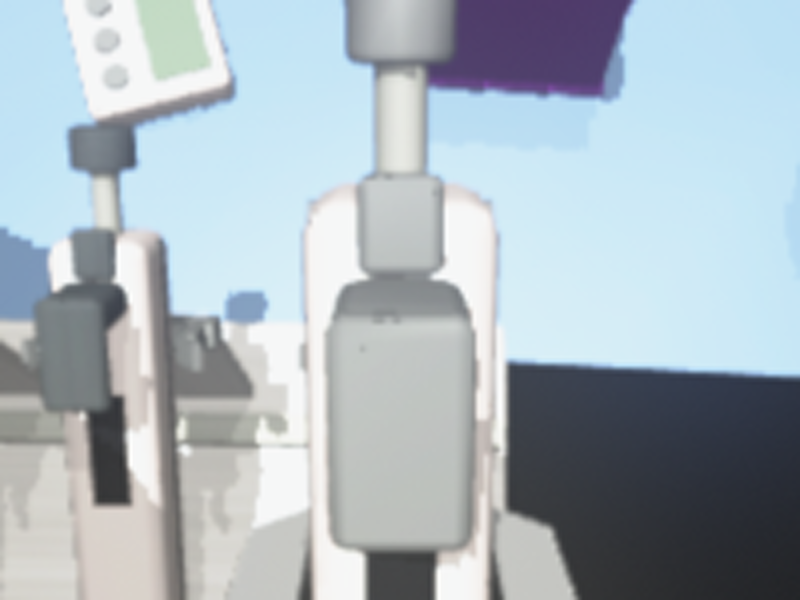

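Picture w2 shows the held pipette (crop centre x≈400) hiding the empty cradle, with bystander b at x≈115. I'll step sideways so the forks come into view.

Request:
servo_tool:
  steps:
    - [[-0.5, 1.5, 0], [-0.6, 0.8, 0.2]]
    - [[-0.5, 2.5, 0], [0, 0, 0]]
    - [[0, 2.5, 0], [0, 0, 0]]
    - [[0, 1.0, 0], [0, 0, 0]]
    - [[0, 0, 0], [0, 0, 0]]
    - [[0, 0, 0], [0, 0, 0]]
    - [[0, 0, 0], [0, 0, 0]]
    - [[0, 0, 0], [0, 0, 0]]

```text
time: 7.7
position: [0.6685, -0.2169, 0.2373]
ee_rot: [[-0.109, 0.992, -0.063], [0.86, 0.126, 0.494], [0.498, -0.001, -0.867]]
force: [0.1, 0.5, -0.0]
finger_gap: 0.028
```

Run:
```python
from h import *
from bench import ctrl,imaging
s=imaging.snapshot('wrist');pickle.dump(s,open('w3.pkl','wb'))
cv2.imwrite('pics/w3.png',crop(s,90,110,200,150,4))
st=ctrl.get_state();print(st['time'],st['position'],np.round(st['ee_rot'],3),st['finger_gap'])
for f in [[.032,0,-.016],[-.069,0,-.01],[.032,.017,-.002],[.032,-.017,-.002],[-.069,.013,.002],[-.069,-.013,.002]]: print(f,((proj(s,SEAT+seatR()@np.array(f))-[90,110])*4).round())
```

```text
7.75 [ 0.66860662 -0.21698156  0.23731162] [[-0.109  0.992 -0.063]
 [ 0.86   0.126  0.494]
 [ 0.498 -0.    -0.867]] 0.027841748682371412
[0.032, 0, -0.016] [406. 188.]
[-0.069, 0, -0.01] [425. 494.]
[0.032, 0.017, -0.002] [338. 197.]
[0.032, -0.017, -0.002] [453. 197.]
[-0.069, 0.013, 0.002] [376. 511.]
[-0.069, -0.013, 0.002] [457. 510.]
```

View pics/w3.png

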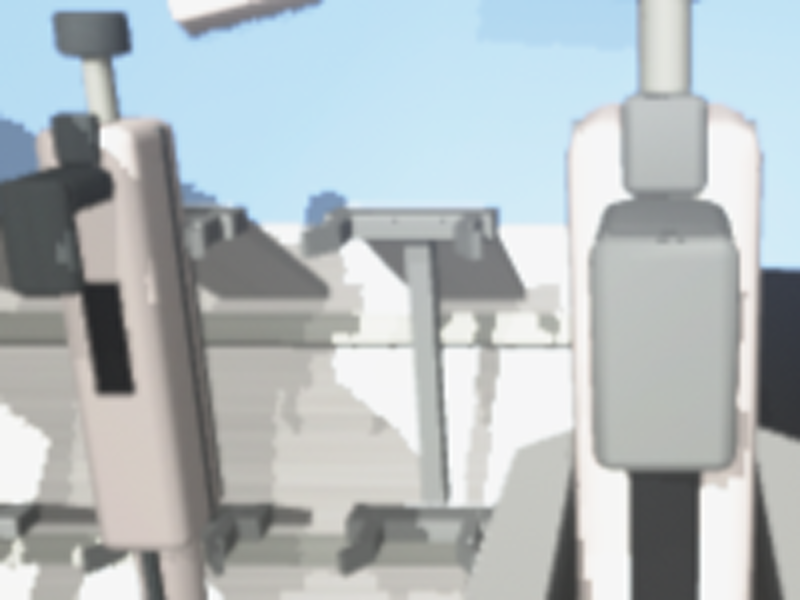

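The forks are visible in w3: upper floor near (406,226), lower near (421,522). That is about 10 mm down-slope of my estimate, so I'll zoom in to measure.

Run:
```python
from h import *
s=pickle.load(open('w3.pkl','rb'))
S=seatR()
a=np.hstack([crop(s,162,157,58,34,12.0*.57*2)[:, :], ])
b=crop(s,162,231,58,34,12.0*.57*2)
im=np.vstack([a,b])[:600,:800];print(im.shape)
cv2.imwrite('pics/w3z.png',cv2.resize(im,(int(im.shape[1]*600/im.shape[0]),600)) if im.shape[0]>600 else im)
```

```text
(600, 793, 3)
```

Run:
```python
from h import *
s=pickle.load(open('w3.pkl','rb'))
im=np.hstack([crop(s,164,155,56,50,7),crop(s,164,225,56,50,7)]);cv2.imwrite('pics/w3z.png',im);print(im.shape)
```

```text
(350, 784, 3)
```

View pics/w3z.png

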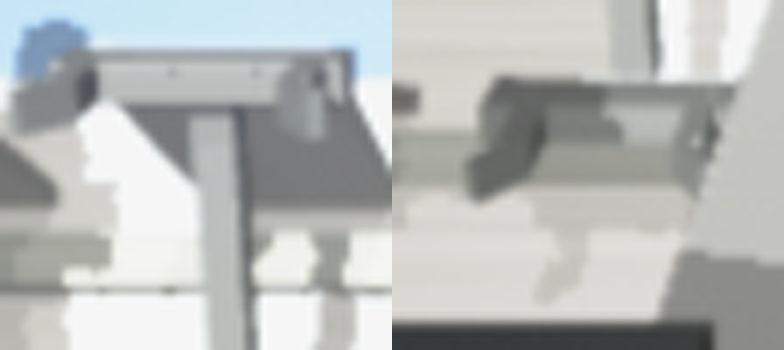

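Run:
```python
from h import *
from scipy.optimize import least_squares
s=pickle.load(open('w3.pkl','rb'))
obs=[((190.7,166.5),[.032,0,-.016]),((195.4,241.9),[-.069,0,-.010]),((194.1,170.3),[.028,0,-.026]),((197.2,235.3),[-.065,0,-.026])]
yaw0=np.arctan2(.991,-.130)
def res(q,full=False):
    r=[]
    for i,((u,v),f) in enumerate(obs):
        d=proj(s,np.array([q[0],q[1],.116])+seatR(q[2])@np.array(f))-[u,v]
        r+= list(d) if i<2 else [d[0]]
    return np.array(r+[(q[2]-yaw0)*50])
q=least_squares(res,[.58,-.17,yaw0]).x;print(q,np.degrees(q[2]),res(q).round(2))
for (u,v),f in obs:
    z=.116+(seatR()@np.array(f))[2];print((plane(s,u,v,z)-seatR()@np.array(f)).round(4))
# pipette held: check via top/side old pics of the stand
t=pickle.load(open('top0.pkl','rb'))
for f in [[.032,0,-.016],[-.069,0,-.01]]:
    p=proj(t,np.array([q[0],q[1],.116])+seatR(q[2])@np.array(f));print('top crop',(p-[324.6,174.6])*5+[0,300])
sd=pickle.load(open('side0.pkl','rb'))
for f in [[.032,0,-.016],[-.069,0,-.01]]:
    p=proj(sd,np.array([q[0],q[1],.116])+seatR(q[2])@np.array(f));print('side crop',(p-[239.6,119.6])*5+[400,300])
```

```text
[ 0.58292813 -0.17853267  1.69323111] 97.01499613373251 [ 0.51 -0.41 -0.11  0.41 -0.85  0.45 -0.4 ]
[ 0.5827 -0.1791  0.116 ]
[ 0.5825 -0.1781  0.116 ]
[ 0.5849 -0.182   0.116 ]
[ 0.5823 -0.1804  0.116 ]
top crop [109.09340025 403.19334029]
top crop [220.02504058 389.17872998]
side crop [510.17523565 407.99797342]
side crop [501.37605674 391.11309026]
```

```bash
sed -i 's/^SEAT=.*/SEAT=np.array([.5829,-.1785,.116]);YAW=np.radians(97.0)\ndef goal(dx,h): return SEAT+seatR(YAW)@np.array([dx,0,h-.016]),toolR(YAW)/' h.py
python3 - <<'E'
from h import *
p,R=goal(.008,.11);plan(p,R,4);p2,_=goal(.008,.05);plan(p2,R,4,p,R)
E
```

```text
max 2.01 0.0
[[[-0.25,-2.01,0.89],[-0.0,0.0,0.0]],[[-0.26,-2.01,0.89],[-0.0,0.0,0.0]],[[-0.26,-2.01,0.89],[-0.0,0.0,0.0]],[[-0.26,-2.01,0.89],[-0.0,0.0,0.0]]]
max 1.5 0.0
[[[0.0,-0.0,1.5],[0.0,0.0,0.0]],[[0.0,-0.0,1.5],[0.0,0.0,0.0]],[[0.0,-0.0,1.5],[0.0,0.0,0.0]],[[0.0,-0.0,1.5],[0.0,0.0,0.0]]]
```

Request:
servo_tool:
  steps:
    - [[-0.2, -1.5, 0], [0, 0, 0]]
    - [[-0.3, -2.5, 0], [0, 0, 0]]
    - [[-0.3, -2.5, 0.5], [0, 0, 0]]
    - [[-0.2, -1.5, 1.0], [0, 0, 0]]
    - [[0, 0, 1.0], [0, 0, 0]]
    - [[0, 0, 1.0], [0, 0, 0]]
    - [[0, 0, 0], [0, 0, 0]]
    - [[0, 0, 0], [0, 0, 0]]

```text
time: 8.42
position: [0.5899, -0.2164, 0.2011]
ee_rot: [[-0.112, 0.992, -0.064], [0.859, 0.129, 0.495], [0.499, 0.0, -0.866]]
force: [1.0, 1.2, -0.6]
finger_gap: 0.0273
```

Request:
servo_tool:
  steps:
    - [[0, 0, 1.0], [0, 0, 0]]
    - [[0, 0, 1.5], [0, 0, 0]]
    - [[0, 0, 1.5], [0, 0, 0]]
    - [[0, 0, 1.0], [0, 0, 0]]
    - [[0, 0, 0], [0, 0, 0]]
    - [[0, 0, 0], [0, 0, 0]]
    - [[0, 0, 0], [0, 0, 0]]
    - [[0, 0, 0], [0, 0, 0]]

```text
time: 9.08
position: [0.5863, -0.1942, 0.1587]
ee_rot: [[-0.11, 0.992, -0.062], [0.861, 0.126, 0.493], [0.497, 0.001, -0.868]]
force: [-0.3, -0.7, -1.2]
finger_gap: 0.0278
```

Run:
```python
from h import *
from bench import ctrl,imaging
a=imaging.snapshot('side');b=imaging.snapshot('top');pickle.dump((a,b),open('st4.pkl','wb'))
w=imaging.snapshot('wrist')
cv2.imwrite('pics/c4.png',np.vstack([np.hstack([crop(a,240,110,80,60,5),crop(b,325,170,80,60,5)]),cv2.resize(w['img'][90:240,56:256,::-1],(400,300)).repeat(1,1) if 0 else np.hstack([crop(w,156,90,100,75,4),crop(w,256,90,100,75,4)])]))
p,R=goal(.008,.05);st=ctrl.get_state();print(st['time'],st['position'],p,st['finger_gap'],st['force'])
print('dev in seat axes mm',(seatR(YAW).T@(st['position']-p)*1e3).round(1)); plan(p,R,1)
```

```text
9.2333 [ 0.58608087 -0.19381049  0.15854105] [ 0.58412744 -0.18849672  0.14944486] 0.027759026116173542 [ 0.84477986 -0.64602703 -1.72858914]
dev in seat axes mm [-0.2 -1.3 10.6]
max 1.06 0.2
[[[0.03,-0.13,1.06],[-0.1,0.2,0.2]]]
```

View pics/c4.png

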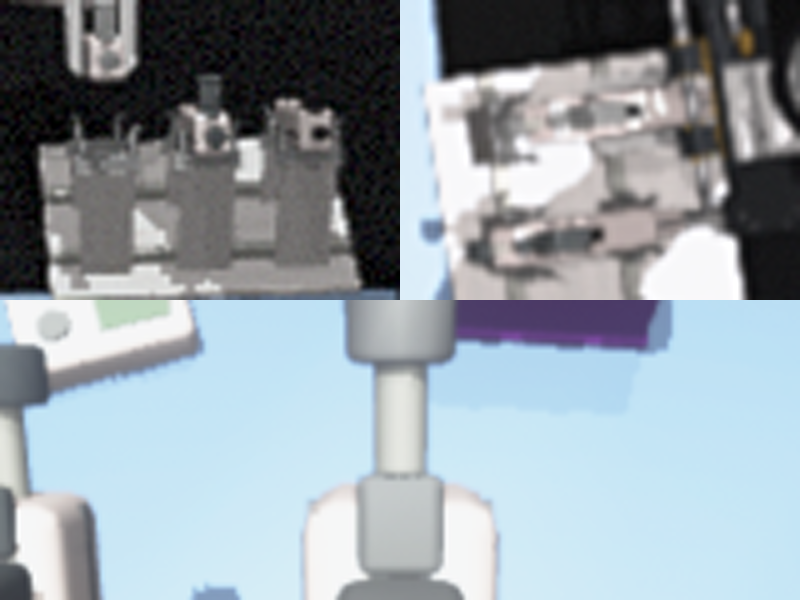

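Run:
```python
from h import *
a,b=pickle.load(open('st4.pkl','rb'));S=seatR(YAW)
P=lambda f:SEAT+S@np.array(f)
c=lambda p,o:((p-np.array(o)+.4)*5).round()
print('held end side',c(proj(a,P([.073,-.0013,.0606])),[240,110]),'lips side L/R',[c(proj(a,P([.032,y,.0])),[240,110]) for y in(.017,-.017)])
for dx in (.0,.008):
  print('hook top side',c(proj(a,P([.04+dx,-.0013,.1036])),[240,110]))
print('held hook top',c(proj(b,P([.048,-.0013,.1036])),[325,170])+[400,0],'b hook top',c(proj(b,P([.04,.08,.043])),[325,170])+[400,0])
print('b end side', c(proj(a,P([.065,.08,0])),[240,110]), 'c',c(proj(a,P([.065,.16,0])),[240,110]))
```

```text
held end side [109.  61.] lips side L/R [array([131., 137.]), array([ 88., 138.])]
hook top side [105.   4.]
hook top side [106.   4.]
held hook top [613. 109.] b hook top [575. 237.]
b end side [216. 137.] c [319. 133.]
```

Relative to the lips and to bystander b, the held pipette agrees with prediction within about 1–2 mm. Going down.

Request:
servo_tool:
  steps:
    - [[0, -0.1, 0.5], [0, 0.2, 0.2]]
    - [[0, 0, 1.0], [0, 0, 0]]
    - [[0, 0, 1.0], [0, 0, 0]]
    - [[0, 0, 0.7], [0, 0, 0]]
    - [[0, 0, 0.3], [0, 0, 0]]
    - [[0, 0, 0], [0, 0, 0]]
    - [[0, 0, 0], [0, 0, 0]]
    - [[0, 0, 0], [0, 0, 0]]

```text
time: 9.9
position: [0.5828, -0.1763, 0.1279]
ee_rot: [[-0.106, 0.992, -0.063], [0.859, 0.124, 0.497], [0.501, -0.001, -0.866]]
force: [-0.5, 0.3, -0.6]
finger_gap: 0.028
```

```bash
cat > dev.py <<'E'
from h import *
from bench import ctrl
p,R=goal(0,0);st=ctrl.get_state();print(st['time'],st['finger_gap'],np.round(st['force'],1),np.round(st['wrist_torque'],2))
print('pip in seat mm',(seatR(YAW).T@(st['position']-p)*1e3).round(1)); plan(p,R,1)
E
python3 dev.py
```

```text
9.9 0.028009183764047606 [-0.5  0.3 -0.6] [-0.58 -0.02  0.04]
pip in seat mm [ 7.8 -0.1 25.2]
max 2.52 0.1
[[[-0.79,-0.01,2.52],[-0.1,-0.1,0.0]]]
```

Request:
servo_tool:
  steps:
    - [[0, 0, 0.4], [0, 0, 0]]
    - [[0, 0, 0.4], [0, 0, 0]]
    - [[0, 0, 0.4], [0, 0, 0]]
    - [[0, 0, 0.3], [0, 0, 0]]
    - [[0, 0, 0], [0, 0, 0]]
    - [[0, 0, 0], [0, 0, 0]]

```text
time: 10.4
position: [0.5815, -0.1683, 0.1146]
ee_rot: [[-0.106, 0.992, -0.064], [0.859, 0.124, 0.498], [0.502, -0.002, -0.865]]
force: [-0.2, -0.4, -1.6]
finger_gap: 0.0282
```

```bash
python3 dev.py
```

```text
10.4 0.028210584858749565 [-0.2 -0.4 -1.6] [-0.62 -0.01  0.04]
pip in seat mm [8.2 0.1 9.6]
max 0.96 0.2
[[[-0.83,0.02,0.96],[-0.2,-0.1,0.0]]]
```

Request:
servo_tool:
  steps:
    - [[0, 0, 0.2], [0, 0, 0]]
    - [[0, 0, 0.2], [0, 0, 0]]
    - [[0, 0, 0.2], [0, 0, 0]]
    - [[0, 0, 0], [0, 0, 0]]
    - [[0, 0, 0], [0, 0, 0]]

```text
time: 10.82
position: [0.5812, -0.1654, 0.1095]
ee_rot: [[-0.106, 0.992, -0.064], [0.859, 0.124, 0.497], [0.502, -0.002, -0.865]]
force: [-0.3, 0.9, -1.1]
finger_gap: 0.0281
```

```bash
python3 dev.py
```

```text
10.8167 0.028081039855270117 [-0.3  0.9 -1.1] [-0.63 -0.03 -0.01]
pip in seat mm [8.2 0.1 3.7]
max 0.82 0.2
[[[-0.82,0.01,0.37],[-0.2,-0.1,0.0]]]
```

Request:
servo_tool:
  steps:
    - [[0, 0, 0.1], [0, 0, 0]]
    - [[0, 0, 0.1], [0, 0, 0]]
    - [[0, 0, 0.05], [0, 0, 0]]
    - [[0, 0, 0], [0, 0, 0]]
    - [[0, 0, 0], [0, 0, 0]]

```text
time: 11.23
position: [0.5811, -0.1643, 0.1074]
ee_rot: [[-0.106, 0.992, -0.064], [0.859, 0.124, 0.497], [0.501, -0.002, -0.865]]
force: [0.4, 0.9, -1.4]
finger_gap: 0.0281
```

```bash
python3 dev.py
```

```text
11.2333 0.028104496907726106 [ 0.4  0.9 -1.4] [-0.64 -0.03  0.02]
pip in seat mm [8.1 0.1 1.4]
max 0.81 0.1
[[[-0.81,0.01,0.14],[-0.1,-0.1,0.0]]]
```

Request:
servo_tool:
  steps:
    - [[0, 0, 0.1], [0, 0, 0]]
    - [[0, 0, 0.1], [0, 0, 0]]
    - [[0, 0, 0], [0, 0, 0]]
    - [[0, 0, 0], [0, 0, 0]]

```text
time: 11.57
position: [0.5811, -0.1636, 0.106]
ee_rot: [[-0.106, 0.992, -0.063], [0.859, 0.123, 0.497], [0.501, -0.001, -0.865]]
force: [-0.7, -1.6, 1.8]
finger_gap: 0.0276
```

```bash
python3 dev.py
```

```text
11.5667 0.02762534345021726 [-0.7 -1.6  1.8] [-0.55  0.09  0.11]
pip in seat mm [ 8.   0.  -0.1]
max 0.8 0.1
[[[-0.8,-0.0,-0.02],[-0.1,-0.1,0.0]]]
```

Request:
servo_tool:
  steps:
    - [[0, 0, 0.1], [0, 0, 0]]
    - [[0, 0, 0], [0, 0, 0]]
    - [[0, 0, 0], [0, 0, 0]]

```text
time: 11.82
position: [0.5811, -0.1635, 0.1059]
ee_rot: [[-0.106, 0.992, -0.063], [0.859, 0.123, 0.497], [0.501, -0.001, -0.866]]
force: [-1.9, -2.5, 6.0]
finger_gap: 0.028
```

```bash
python3 dev.py
python3 - <<'E'
from h import *
from bench import imaging
a=imaging.snapshot('side')
cv2.imwrite('pics/c5.png',crop(a,240,110,80,60,8))
E
```

```text
11.8167 0.028047354734561294 [-1.9 -2.5  6. ] [-0.27  0.35  0.08]
pip in seat mm [ 8.  -0.  -0.2]
max 0.8 0.1
[[[-0.8,-0.0,-0.03],[-0.1,-0.0,0.0]]]
```

View pics/c5.png

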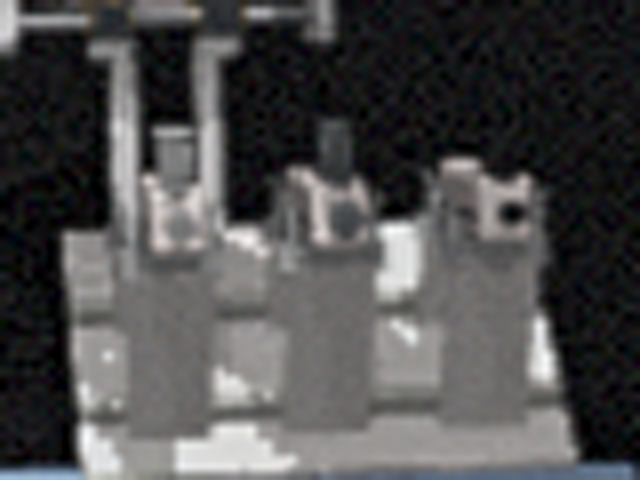

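The pipette sits in both forks, level with its neighbours in the side view, with about 8 N contact force. Releasing.

Request:
servo_tool:
  steps:
    - [[0, 0, 0], [0, 0, 0]]
    - [[0, 0, 0], [0, 0, 0]]
  force: 4

```text
time: 12.03
position: [0.5811, -0.1636, 0.1059]
ee_rot: [[-0.106, 0.992, -0.063], [0.859, 0.123, 0.497], [0.501, -0.001, -0.866]]
force: [-1.3, -1.8, 5.1]
finger_gap: 0.0279
```

Request:
servo_tool:
  steps:
    - [[0, 0, 0], [0, 0, 0]]
    - [[0, 0, 0], [0, 0, 0]]
    - [[0, 0, 0], [0, 0, 0]]
    - [[0, 0, 0], [0, 0, 0]]
    - [[0, 0, 0], [0, 0, 0]]
    - [[0, 0, 0], [0, 0, 0]]
    - [[0, 0, 0], [0, 0, 0]]
    - [[0, 0, 0], [0, 0, 0]]
  fingers: 50

```text
time: 12.7
position: [0.5809, -0.1627, 0.1047]
ee_rot: [[-0.106, 0.992, -0.064], [0.859, 0.124, 0.497], [0.501, -0.002, -0.865]]
force: [-0.0, -0.3, -0.5]
finger_gap: 0.0473
```

```bash
python3 dev.py
python3 - <<'E'
from h import *
from bench import imaging
s=pickle.load(open('w1.pkl','rb'))
E
```

```text
12.7 0.047338527489550856 [-0.  -0.3 -0.5] [-0.53  0.01 -0.02]
pip in seat mm [ 8.2  0.1 -1.7]
max 0.82 0.2
[[[-0.82,0.01,-0.17],[-0.2,-0.1,0.0]]]
```

Request:
servo_tool:
  steps:
    - [[0, 0, -0.5], [0, 0, 0]]
    - [[0, 0, -1.0], [0, 0, 0]]
    - [[0, 0, -1.5], [0, 0, 0]]
    - [[0, 0, -2.0], [0, 0, 0]]
    - [[0, 0, -2.5], [0, 0, 0]]
    - [[0, 0, -2.5], [0, 0, 0]]
    - [[0, 0, -2.5], [0, 0, 0]]
    - [[0, 0, -2.0], [0, 0, 0]]

```text
time: 13.37
position: [0.5903, -0.237, 0.233]
ee_rot: [[-0.106, 0.992, -0.062], [0.86, 0.123, 0.495], [0.499, -0.0, -0.867]]
force: [0.7, 0.3, -0.7]
finger_gap: 0.047
```

Request:
servo_tool:
  steps:
    - [[0, 0, 0], [0, 0, 0]]
    - [[0, 0, 0], [0, 0, 0]]
  fingers: 0

```text
time: 13.53
position: [0.5904, -0.2362, 0.2314]
ee_rot: [[-0.106, 0.992, -0.061], [0.86, 0.123, 0.496], [0.499, 0.0, -0.866]]
force: [0.3, 0.5, -1.0]
finger_gap: 0.0368
```

Run:
```python
from h import *
from bench import ctrl,imaging
a=imaging.snapshot('side');w=imaging.snapshot('wrist');pickle.dump((a,w),open('p6.pkl','wb'))
cv2.imwrite('pics/c6.png',np.hstack([crop(a,240,110,80,75,5),crop(w,171,107,100,94,4)]))
st=ctrl.get_state();print(st['time'],st['position'])
S=seatR(YAW);P=lambda f:SEAT+S@np.array(f)
for n,f in dict(nose=[-.15,0,0],shoulder=[-.065,0,.0],hook=[.04,0,.043],btn=[.095,0,0]).items():
    print(n,((proj(w,P(f))-[171,107]+.4)*4+[400,0]).round(),'dx8',((proj(w,P(np.array(f)+[.008,0,0]))-[171,107]+.4)*4+[400,0]).round())
```

```text
Traceback (most recent call last):
ValueError: all the input array dimensions except for the concatenation axis must match exactly, but along dimension 0, the array at index 0 has size 375 and the array at index 1 has size 376
```

Run:
```python
from h import *
a,w=pickle.load(open('p6.pkl','rb'))
cv2.imwrite('pics/c6.png',np.hstack([crop(a,240,110,80,80,5),crop(w,171,107,100,100,4)]))
S=seatR(YAW);P=lambda f:SEAT+S@np.array(f)
for n,f in dict(nose=[-.15,0,0],shoulder=[-.065,0,.0],hooktop=[.055,0,.043],hooklow=[.025,0,.043],btn=[.095,0,0]).items():
    print(n,((proj(w,P(f))-[171,107]+.4)*4+[400,0]).round(),'dx8',((proj(w,P(np.array(f)+[.008,0,0]))-[171,107]+.4)*4+[400,0]).round())
```

```text
nose [743. 750.] dx8 [743. 730.]
shoulder [743. 522.] dx8 [743. 499.]
hooktop [744. 159.] dx8 [744. 125.]
hooklow [743. 278.] dx8 [743. 247.]
btn [744. -11.] dx8 [744. -43.]
```

View pics/c6.png

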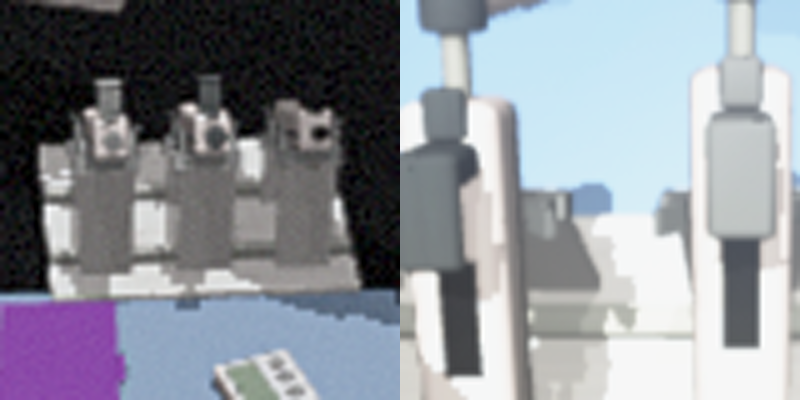

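The pipette is home about 8 mm up-slope, hook on top, axis aligned (hook at crop rows 125–238 against 125–247 predicted), and the neighbours are undisturbed. Now the lid.

Run:
```python
from h import *
bx=np.array([.9975,-.07,0]);hinge=np.array([.531,.268,.07])
plan(hinge+bx*.125+[0,0,.18],down(np.radians(86)),24)
```

```text
max 2.07 1.3
[[[1.78,0.53,0.93],[-0.1,-1.3,0.5]],[[1.8,0.51,0.9],[-0.1,-1.3,0.5]],[[1.82,0.5,0.86],[-0.1,-1.3,0.5]],[[1.85,0.48,0.82],[-0.1,-1.3,0.5]],[[1.87,0.46,0.78],[-0.1,-1.3,0.5]],[[1.89,0.45,0.74],[-0.1,-1.3,0.5]],[[1.91,0.43,0.7],[-0.1,-1.3,0.5]],[[1.93,0.41,0.66],[-0.1,-1.3,0.5]]]
[[[1.94,0.4,0.62],[-0.1,-1.3,0.5]],[[1.96,0.38,0.57],[-0.1,-1.3,0.5]],[[1.97,0.36,0.53],[-0.1,-1.3,0.5]],[[1.99,0.35,0.49],[-0.1,-1.3,0.5]],[[2.0,0.33,0.45],[-0.1,-1.3,0.5]],[[2.01,0.31,0.4],[-0.1,-1.3,0.5]],[[2.02,0.3,0.36],[-0.1,-1.3,0.5]],[[2.03,0.28,0.32],[-0.1,-1.3,0.5]]]
[[[2.04,0.26,0.27],[-0.1,-1.3,0.5]],[[2.05,0.25,0.23],[-0.1,-1.3,0.5]],[[2.05,0.23,0.18],[-0.1,-1.3,0.5]],[[2.06,0.21,0.14],[-0.1,-1.3,0.5]],[[2.06,0.2,0.09],[-0.1,-1.3,0.5]],[[2.07,0.18,0.05],[-0.1,-1.3,0.5]],[[2.07,0.16,0.01],[-0.1,-1.3,0.5]],[[2.07,0.15,-0.04],[-0.1,-1.3,0.5]]]
```

Request:
servo_tool:
  steps:
    - [[1.8, 0.5, 0.7], [-0.1, -1.3, 0.5]]
    - [[1.8, 0.5, 0.7], [-0.1, -1.3, 0.5]]
    - [[1.8, 0.5, 0.7], [-0.1, -1.3, 0.5]]
    - [[1.8, 0.5, 0.7], [-0.1, -1.3, 0.5]]
    - [[1.9, 0.5, 0.7], [-0.1, -1.3, 0.5]]
    - [[1.9, 0.4, 0.7], [-0.1, -1.3, 0.5]]
    - [[1.9, 0.4, 0.7], [-0.1, -1.3, 0.5]]
    - [[1.9, 0.4, 0.7], [-0.1, -1.3, 0.5]]

```text
time: 14.3
position: [0.6114, -0.0723, 0.242]
ee_rot: [[-0.045, 0.998, -0.038], [0.941, 0.056, 0.335], [0.336, -0.021, -0.942]]
force: [0.1, -0.6, -0.4]
finger_gap: 0.0002
```

Request:
servo_tool:
  steps:
    - [[1.9, 0.4, 0.6], [-0.1, -1.3, 0.5]]
    - [[2.0, 0.4, 0.6], [-0.1, -1.3, 0.5]]
    - [[2.0, 0.4, 0.5], [-0.1, -1.3, 0.5]]
    - [[2.0, 0.4, 0.5], [-0.1, -1.3, 0.5]]
    - [[2.0, 0.3, 0.4], [-0.1, -1.3, 0.5]]
    - [[2.0, 0.3, 0.4], [-0.1, -1.3, 0.5]]
    - [[2.0, 0.3, 0.4], [-0.1, -1.3, 0.5]]
    - [[2.0, 0.3, 0.3], [-0.1, -1.3, 0.5]]

```text
time: 14.97
position: [0.6351, 0.0915, 0.2467]
ee_rot: [[0.019, 1.0, -0.022], [0.987, -0.015, 0.159], [0.158, -0.025, -0.987]]
force: [0.6, -0.4, -0.9]
finger_gap: 0.0002
```

Request:
servo_tool:
  steps:
    - [[2.0, 0.3, 0.3], [-0.1, -1.3, 0.5]]
    - [[2.0, 0.2, 0.2], [-0.1, -1.3, 0.5]]
    - [[2.0, 0.2, 0.2], [-0.1, -1.3, 0.5]]
    - [[2.1, 0.2, 0.1], [-0.1, -1.3, 0.5]]
    - [[2.1, 0.2, 0.1], [-0.1, -1.3, 0.5]]
    - [[2.1, 0.2, 0], [-0.1, -1.3, 0.5]]
    - [[2.1, 0.2, 0], [-0.1, -1.3, 0.5]]
    - [[2.1, 0.1, 0], [-0.1, -1.3, 0.5]]

```text
time: 15.63
position: [0.6591, 0.2557, 0.2503]
ee_rot: [[0.085, 0.996, -0.018], [0.996, -0.086, -0.023], [-0.025, -0.015, -1.0]]
force: [0.3, -1.4, 0.7]
finger_gap: 0.0006
```

Request:
servo_tool:
  steps:
    - [[0, 0, 0], [0, 0, 0]]
    - [[0, 0, 0], [0, 0, 0]]
    - [[0, 0, 0], [0, 0, 0]]

```text
time: 15.88
position: [0.6595, 0.2534, 0.2505]
ee_rot: [[0.086, 0.996, -0.017], [0.996, -0.086, -0.023], [-0.025, -0.015, -1.0]]
force: [-0.4, -1.5, 0.1]
finger_gap: 0.0003
```

```bash
cat > lid.py <<'E'
from h import *
from bench import ctrl,imaging
bx=np.array([.9975,-.07,0]);hinge=np.array([.531,.268,.07])
def pt(th):
    c,s=np.cos(th),np.sin(th)
    if th>np.pi/2: a=-.084*c+.018*s; z=.07+.084*s+.018*c-.015
    else: a=-.07*c+.018*s; z=.07+.07*s+.018*c
    return hinge+bx*(a+.0125)+[0,0,z-.07]
if __name__=='__main__':
    st=ctrl.get_state();print(st['time'],st['position'],st['finger_gap'],np.round(st['force'],1))
    d=st['position']-hinge;print('along box x',d@bx,'y',d[1],'z',st['position'][2])
    for th in [2.3,2.1,1.9,1.7,1.57,1.3,1.0,.7,.4,.2,0]: q=pt(th);print(th,((q-hinge)@bx).round(4),q[2].round(4))
    print(np.round(st['ee_rot'],3))
E
python3 lid.py; python3 -c "
from h import *
from bench import imaging
w=imaging.snapshot('side');pickle.dump(w,open('s7.pkl','wb'));cv2.imwrite('pics/s7.png',crop(w,230,170,100,75,8))"
```

```text
15.8833 [0.65947756 0.25336311 0.25051705] 0.0003210818155865144 [-0.4 -1.5  0.1]
along box x 0.12918094984393833 y -0.014636887700547274 z 0.2505170522354009
2.3 0.0819 0.1056
2.1 0.0704 0.1184
1.9 0.0567 0.1287
1.7 0.0412 0.136
1.57 0.0304 0.14
1.3 0.0111 0.1423
1.0 -0.0102 0.1386
0.7 -0.0294 0.1289
0.4 -0.045 0.1138
0.2 -0.0525 0.1015
0 -0.0575 0.088
[[ 0.086  0.996 -0.017]
 [ 0.996 -0.086 -0.023]
 [-0.025 -0.015 -1.   ]]
```

View pics/s7.png

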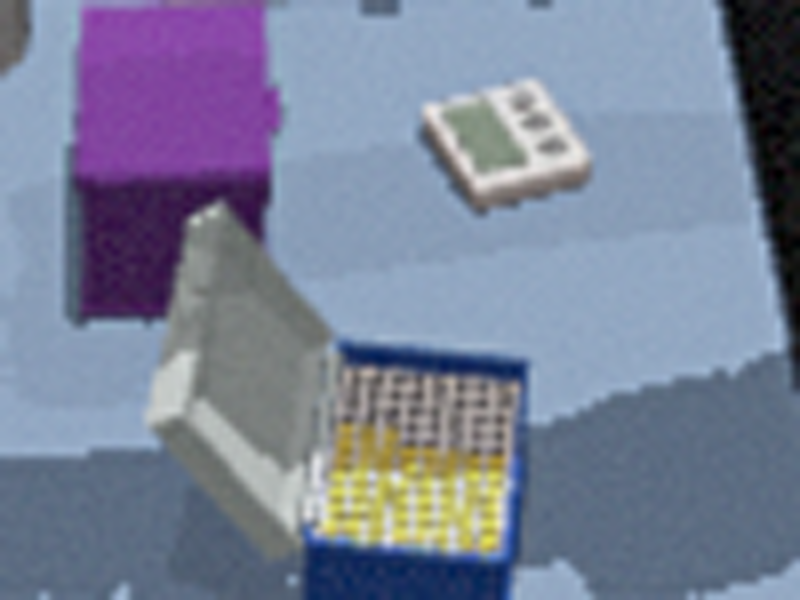

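Run:
```python
from lid import *
R=down(np.radians(86))
plan(hinge+bx*.115+[0,0,.043],R,7)
```

```text
max 1.97 0.2
[[[0.14,-0.18,1.97],[-0.1,0.2,-0.1]],[[0.13,-0.19,1.97],[-0.1,0.2,-0.1]],[[0.12,-0.19,1.97],[-0.1,0.2,-0.1]],[[0.12,-0.19,1.97],[-0.1,0.2,-0.1]],[[0.11,-0.2,1.97],[-0.1,0.2,-0.1]],[[0.11,-0.2,1.97],[-0.1,0.2,-0.1]],[[0.1,-0.21,1.97],[-0.1,0.2,-0.1]]]
```

Request:
servo_tool:
  steps:
    - [[0.2, -0.2, 2.0], [-0.4, 0.6, -0.4]]
    - [[0.2, -0.2, 2.0], [-0.4, 0.6, -0.4]]
    - [[0.2, -0.2, 2.0], [0, 0, 0]]
    - [[0.2, -0.2, 2.0], [0, 0, 0]]
    - [[0.2, -0.2, 2.0], [0, 0, 0]]
    - [[0.1, -0.2, 2.0], [0, 0, 0]]
    - [[0.1, -0.2, 1.8], [0, 0, 0]]
    - [[0, 0, 0], [0, 0, 0]]

```text
time: 16.6
position: [0.6438, 0.2638, 0.1098]
ee_rot: [[0.074, 0.997, -0.007], [0.997, -0.074, -0.005], [-0.005, -0.006, -1.0]]
force: [-0.8, -0.2, -0.8]
finger_gap: 0.0009
```

Request:
servo_tool:
  steps:
    - [[0, -1.0, 0], [0, 0, 0]]
    - [[0, -1.0, 0], [0, 0, 0]]
    - [[0, -1.0, -0.3], [0, 0, 0]]
    - [[0, -1.0, -0.4], [0, 0, 0]]
    - [[0, -1.0, -0.6], [0, 0, 0]]
    - [[0, -1.0, -0.5], [0, 0, 0]]
    - [[0, -1.0, -0.5], [0, 0, 0]]
    - [[0, -1.0, -0.4], [0, 0, 0]]

```text
time: 17.27
position: [0.5722, 0.2708, 0.1448]
ee_rot: [[0.074, 0.997, 0.012], [0.997, -0.074, -0.001], [0.0, 0.012, -1.0]]
force: [6.0, -2.0, 11.7]
finger_gap: 0.0007
```

```bash
python3 lid.py | head -2
```

```text
17.2667 [0.57217165 0.27084065 0.14479486] 0.0006818243579168492 [ 6.  -2.  11.7]
along box x 0.04086987576169988 y 0.0028406480105713783 z 0.14479485739314588
```

Request:
servo_tool:
  steps:
    - [[0, 0, 0], [0, 0, 0]]
    - [[0, 0, 0], [0, 0, 0]]

```text
time: 17.43
position: [0.5715, 0.271, 0.1451]
ee_rot: [[0.074, 0.997, 0.011], [0.997, -0.074, -0.001], [0.0, 0.011, -1.0]]
force: [4.6, -2.6, 11.6]
finger_gap: 0.0004
```

```bash
python3 lid.py | head -2;  python3 -c "
from h import *
from bench import imaging
w=imaging.snapshot('side');v=imaging.snapshot('wrist');cv2.imwrite('pics/s8.png',np.hstack([crop(w,230,150,80,100,5),cv2.resize(v['img'][90:384,106:406,::-1],(400,500))]))"
```

```text
17.4333 [0.57154018 0.27096541 0.1451278 ] 0.0003880130901092537 [ 4.6 -2.6 11.6]
along box x 0.040231252719947326 y 0.0029654145501508133 z 0.1451277965624306
```

View pics/s8.png

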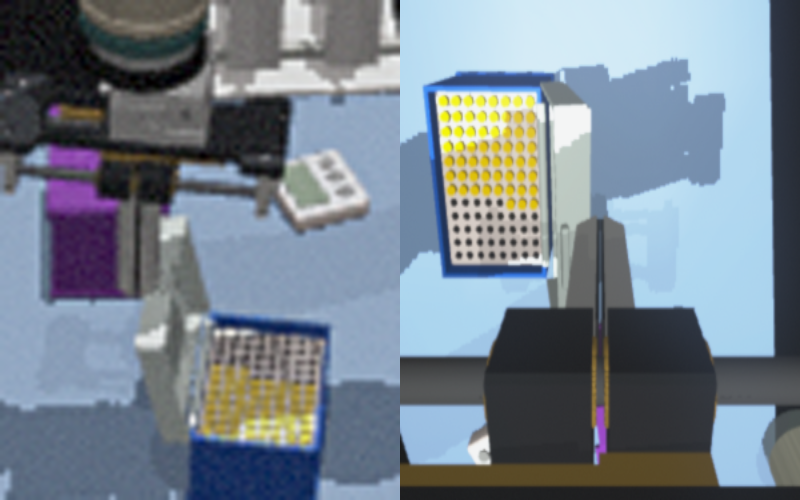

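The fingertip seems to rest on the lid's front skirt (12 N upward), so I'll back off, go lower and push from behind again.

Request:
servo_tool:
  steps:
    - [[0, 0.5, -0.8], [0, 0, 0]]
    - [[0, 1.5, -0.2], [0, 0, 0]]
    - [[0, 2.0, 0], [0, 0, 0]]
    - [[0, 1.0, 0.5], [0, 0, 0]]
    - [[0, 0, 1.5], [0, 0, 0]]
    - [[0, 0, 1.5], [0, 0, 0]]
    - [[0, 0, 0], [0, 0, 0]]
    - [[0, 0, 0], [0, 0, 0]]

```text
time: 18.2
position: [0.6157, 0.2681, 0.1147]
ee_rot: [[0.072, 0.997, -0.002], [0.997, -0.072, -0.003], [-0.003, -0.002, -1.0]]
force: [0.8, 0.2, 0.4]
finger_gap: 0.0003
```

Request:
servo_tool:
  steps:
    - [[0, -0.5, 0], [0, 0, 0]]
    - [[0, -0.5, 0], [0, 0, 0]]
    - [[0, -0.5, 0], [0, 0, 0]]
    - [[0, -0.5, 0], [0, 0, 0]]
    - [[0, -0.5, 0], [0, 0, 0]]
    - [[0, -0.5, 0], [0, 0, 0]]
    - [[0, -0.5, 0], [0, 0, 0]]
    - [[0, 0, 0], [0, 0, 0]]

```text
time: 18.87
position: [0.5807, 0.2713, 0.1157]
ee_rot: [[0.072, 0.997, -0.001], [0.997, -0.072, -0.002], [-0.002, -0.001, -1.0]]
force: [-0.0, -0.5, -0.2]
finger_gap: 0.0006
```

```bash
python3 lid.py | head -2
```

```text
18.8667 [0.58074338 0.27126143 0.11568909] 0.0006425247887008429 [-0.  -0.5 -0.2]
along box x 0.04939072253089136 y 0.003261425794417183 z 0.1156890949711348
```

Request:
servo_tool:
  steps:
    - [[0, -0.7, 0], [0, 0, 0]]
    - [[0, -0.7, 0], [0, 0, 0]]
    - [[0, -0.6, 0], [0, 0, 0]]
    - [[0, -0.6, -0.15], [0, 0, 0]]
    - [[0, -0.6, -0.15], [0, 0, 0]]
    - [[0, -0.7, 0], [0, 0, 0]]
    - [[0, -0.7, 0], [0, 0, 0]]
    - [[0, 0, 0], [0, 0, 0]]

```text
time: 19.53
position: [0.5342, 0.2746, 0.1185]
ee_rot: [[0.071, 0.997, -0.002], [0.997, -0.071, -0.002], [-0.002, -0.001, -1.0]]
force: [-0.3, 0.2, -0.2]
finger_gap: 0.0009
```

```bash
python3 lid.py | head -2;  python3 -c "
from h import *
from lid import hinge,bx
from bench import imaging
w=imaging.snapshot('top');pickle.dump(w,open('t9.pkl','wb'))
m=np.abs(w['img'].astype(int)-pickle.load(open('top0.pkl','rb'))['img'].astype(int)).sum(2)>60
print(m.sum())"
```

```text
19.5333 [0.53415123 0.27456369 0.11852734] 0.0009126888313969525 [-0.3  0.2 -0.2]
along box x 0.0026838909094670767 y 0.006563689411971163 z 0.1185273384816479
18292
```

Request:
servo_tool:
  steps:
    - [[0, -0.7, 0.2], [0, 0, 0]]
    - [[0, -0.7, 0.3], [0, 0, 0]]
    - [[0, -0.6, 0.4], [0, 0, 0]]
    - [[0, -0.6, 0.5], [0, 0, 0]]
    - [[0, -0.6, 0.7], [0, 0, 0]]
    - [[0, -0.4, 0.7], [0, 0, 0]]
    - [[0, -0.1, 0.2], [0, 0, 0]]
    - [[0, 0, 0], [0, 0, 0]]

```text
time: 20.25
position: [0.4978, 0.2769, 0.0883]
ee_rot: [[0.072, 0.997, -0.002], [0.997, -0.072, -0.002], [-0.002, -0.002, -1.0]]
force: [-3.5, 0.1, 4.8]
finger_gap: 0.0007
```

```bash
python3 lid.py | head -2
```

```text
20.25 [0.49777293 0.27685762 0.08829661] 0.0006873460219664045 [-3.5  0.1  4.8]
along box x -0.0337640375655397 y 0.008857618682005741 z 0.088296607393004
```

Request:
servo_tool:
  steps:
    - [[0, 0, 0.2], [0, 0, 0]]
    - [[0, 0, 0], [0, 0, 0]]
    - [[0, 0, -1.0], [0, 0, 0]]
    - [[0, -1.5, -0.5], [0, 0, 0]]
    - [[0, -1.5, 0], [0, 0, 0]]
    - [[0, 0, 0.7], [0, 0, 0]]
    - [[0, 0, 0.7], [0, 0, 0]]
    - [[0, 0, 0], [0, 0, 0]]

```text
time: 20.92
position: [0.4691, 0.2793, 0.088]
ee_rot: [[0.072, 0.997, -0.001], [0.997, -0.072, -0.001], [-0.001, -0.001, -1.0]]
force: [-6.2, 1.5, 14.8]
finger_gap: 0.0005
```

```bash
python3 lid.py | head -2
```

```text
20.9167 [0.46911146 0.27933284 0.08795561] 0.0004864964271175388 [-6.2  1.5 14.8]
along box x -0.06252712215136237 y 0.011332841479327949 z 0.08795561096978782
```

Request:
servo_tool:
  steps:
    - [[0, 0, -1.0], [0, 0, 0]]
    - [[0, 0, -2.5], [0, 0, 0]]
    - [[0, 0, -2.5], [0, 0, 0]]
    - [[0, 0, -2.5], [0, 0, 0]]
    - [[0, 0, -2.5], [0, 0, 0]]
    - [[0, 0, -2.5], [0, 0, 0]]
    - [[0, 0, 0], [0, 0, 0]]
    - [[0, 0, 0], [0, 0, 0]]

```text
time: 21.58
position: [0.4709, 0.2793, 0.223]
ee_rot: [[0.073, 0.997, 0.003], [0.997, -0.073, -0.001], [-0.001, 0.003, -1.0]]
force: [0.3, 0.2, -0.8]
finger_gap: 0.0002
```

Run:
```python
from h import *
from lid import hinge,bx
from bench import ctrl,imaging
s=imaging.snapshot('side');st=ctrl.get_state();print(st['time'],st['position'],np.round(st['force'],1))
a,_=pickle.load(open('p6.pkl','rb'))
d=np.abs(s['img'].astype(int)-a['img'].astype(int)).sum(2)
print('stand diff: mean',d[125:165,245:315].mean(),'pixels>120',(d[125:165,245:315]>120).sum())
# lid top shut: sample colours on predicted top face, z=.088, and where open lid used to be
by=np.array([.07,.9975,0])
for al in (-.07,-.04,-.01):
    print([s['img'][tuple(np.round(proj(s,hinge+bx*al+by*y+[0,0,.018])[::-1]).astype(int))].tolist() for y in (-.045,0,.045)])
print('old lid place',[s['img'][tuple(np.round(proj(s,hinge+bx*.04+by*y+[0,0,.06])[::-1]).astype(int))].tolist() for y in (-.04,0,.04)])
```

```text
21.6333 [0.46979753 0.27901776 0.22185705] [-0.7 -1.  -0.4]
stand diff: mean 109.98107142857143 pixels>120 1057
[[149, 155, 153], [150, 156, 153], [212, 212, 216]]
[[211, 217, 214], [145, 151, 150], [145, 153, 150]]
[[205, 212, 209], [153, 160, 157], [146, 155, 152]]
old lid place [[59, 24, 78], [148, 173, 199], [144, 165, 191]]
```

Run:
```python
from h import *
from bench import ctrl,imaging
t=imaging.snapshot('top');o=pickle.load(open('t9.pkl','rb'));o0=pickle.load(open('top0.pkl','rb'))
for nm,r in dict(placed=(183,203,330,395),bc=(205,250,330,395),bottle=(130,155,297,320),timer=(222,245,290,315)).items():
    f=lambda x:cv2.GaussianBlur(x['img'],(3,3),0)[r[0]:r[1],r[2]:r[3]].astype(int)
    g=lambda x:cv2.GaussianBlur(x['img'],(0,0),1)[r[0]:r[1],r[2]:r[3]].astype(np.float32).mean(2)
    print(nm,'vs t9',np.abs(f(t)-f(o)).mean().round(1),'vs 0',np.abs(f(t)-f(o0)).mean().round(1),'shift vs t9',np.round(cv2.phaseCorrelate(g(o),g(t)),2),'vs0',np.round(cv2.phaseCorrelate(g(o0),g(t))[0],2))
```

```text
Traceback (most recent call last):
ValueError: setting an array element with a sequence. The requested array has an inhomogeneous shape after 1 dimensions. The detected shape was (2,) + inhomogeneous part.
```

Run:
```python
from h import *
from bench import ctrl,imaging
t=imaging.snapshot('top');o=pickle.load(open('t9.pkl','rb'));o0=pickle.load(open('top0.pkl','rb'))
for nm,r in dict(placed=(183,203,330,395),bc=(205,250,330,395),bottle=(130,155,297,320),timer=(222,245,290,315)).items():
    g=lambda x:cv2.GaussianBlur(x['img'],(0,0),1)[r[0]:r[1],r[2]:r[3]].astype(np.float32).mean(2)
    print(nm,'vs t9',np.abs(g(t)-g(o)).mean(),'vs 0',np.abs(g(t)-g(o0)).mean(),'shift',np.round(cv2.phaseCorrelate(g(o),g(t))[0],2),np.round(cv2.phaseCorrelate(g(o0),g(t))[0],2))
st=ctrl.get_state();print(st['time'],np.abs(st['qvel']).max(),np.round(st['force'],1))
ctrl.hand_in()
```

```text
placed vs t9 0.46923104 vs 0 20.177692 shift [-0.01 -0.02] [-0.39 -0.11]
bc vs t9 0.4534474 vs 0 1.9196578 shift [0.01 0.52] [-0.01  0.5 ]
bottle vs t9 0.5315943 vs 0 2.1339135 shift [-0.01  0.5 ] [-0.01  0.48]
timer vs t9 0.532174 vs 0 1.8237678 shift [0.4  0.18] [0.39 0.07]
21.7333 0.003239352396484444 [-0.2  0.3  0.6]
the job is handed in; nothing more can be done
```

The pipette is in the empty far cradle, lying in both forks with its nose low and its hook on top. The tip box's lid is shut, and I handed the job in at 21.7 s. The hand-in reports no verdict.

**Pipette:** I lowered it until it pressed on the stand with about 8 N, then let go. Afterwards the wrist camera showed it about 8 mm up-slope of the cradle's origin and in line with the cradle. It has not moved in the top camera since.

**Lid:** My first push failed: the fingertip ended up on the lid's front skirt, with about 12 N upward on the tool. I backed off and pushed again lower down, which worked. The last press near the front edge met firm resistance at 88 mm height, which is the shut height. The side camera shows lid colour over the box and none where the open lid was.

**Other checks:**
- **Bystanders:** In the top view, the other two pipettes, the bottle and the timer look the same as at the start. Shifts came out at half a pixel or less, which is within noise for this measurement.
- **Disagreement:** A pixel comparison of the stand in the last side picture differed a lot from the earlier one. I put that down to the arm blocking that view, and used the top camera instead.
- **At hand-in:** The arm was still, about 13 cm above the lid, and touching nothing.

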